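# Hold the matching cassette home in the tag reader

## Robot

A 7-joint arm with a two-finger parallel gripper is mounted at the origin on a cart in front of the work surface, level with it; the furniture and walls round the work are solid. World frame = base frame: x ahead of the robot, y to its left, z up, the work surface at z = 0. Lengths are in m, angles in degrees, forces in N, time in s.
With the tool pointing down it reaches from about 0.425 to 0.925 m from the base axis. Payload 6.8 kg.
Tool frame: the origin (TCP) lies on the centre line of the jaws, within the pads' length; the fingertips stand ahead of it and the grasp point (between the pads) lies 6 mm ahead of it (robot.tip_extent is the z of the fingertips in the tool frame, in m); z points along the fingers, y is the line along which they close (so a half turn about z gives the same grasp; the last joint's range is limited). The gripper opens to 85 mm and grips with 20 to 120 N. Pads are 22 mm wide; open, the fingers measure 114 mm over their backs; the gripper's body (76 mm by 85 mm) begins 54 mm behind the grasp point. The pads swing forward as they close: fully open they stand 13 mm farther back than shut.
Start: joints at [64.681, 27.33, 1.283, 89.118, -0.659, 63.558, -4.761], TCP at [0.221, -0.638, 0.256] pointing down, gripper open.
Joint ranges: [-169.35, 169.35], [-19.33, 120.38], [-80.79, 83.38], [13.8, 139.57], [-78.32, 258.32], [9.67, 109.79], [-169.56, 169.56]. Speed limits (degrees/s): [136.94, 136.94, 180, 180, 180, 180, 180].

## Interface

Orientations are given as [roll, pitch, yaw] about the fixed x, y, z axes, in that order (R = Rz(yaw) Ry(pitch) Rx(roll)).
In Python, from cell import robot gives the robot as it stands.
- The arm moves only by the tool arm_command, never from a script. Its argument "increments" is one flat list of numbers, 7 for each row, row after row: the shift along the tool's x, y, z each as a share of 100 cm, from -1 to 1, then the turn, a rotation vector about the tool's x, y, z each as a share of pi/4 rad, from -1 to 1, then the opening, from 0 (shut) to 1 (fully open). A call has 1 to 10 rows; each row is the pose to reach, as a shift and turn from the pose commanded when the call began, along the tool's axes at that moment; what a row does not reach only later rows make up. A row lasts 1/12 s, in which the tool goes at most 41.7 mm and 7.16 degrees, less where a joint would pass 70% of its speed; a pose out of reach is approached as far as the arm can. A call with a number of a shift or a turn outside -1 to 1 is refused whole. A call with a gripper value outside its range is refused whole. The fingers move at their own pace and stop on an object; "grip_force" is the grip in N (left out, the last holds). Time passes only in rows, so rows that repeat a pose let the fingers close. It gives the time, the measured TCP pose, the force, the opening and the grip force at its end, in the units of the state.
- robot.get_obs(): the state, without advancing time (a new reading comes with each control period).
- robot.capture(name): name is "scene" or "top" or "wrist"; returns the picture (400x640x3 uint8, red, green, blue); there is no depth.
- robot.get_calibration(name): a dict with "K" (3x3 intrinsics, pixels), "rvec" (rotation vector, rad) and "tvec" (3), from world to camera coordinates, as OpenCV has them; the wrist camera has in their place "T_tool_cam" (4x4, takes a point from camera to tool coordinates, whose origin is the TCP and whose axes are the flange's). Camera axes: x right, y down, z forward; pixel columns grow to the right and rows downward; lengths in m; the calibration is good to about 2 mm. A picture is of the moment at which its call begins: read the wrist's pose just before it. get_calibration takes no time and is no camera call.
- robot.job_done(): hands the job in; it is judged then, once.
The state is a dict: "t": time; "joint_pos": joint angles; "qvel": joint speeds; "joint_efforts": joint torques, N m; "tool_pos": TCP position; "ee_rot": TCP orientation; "wrist_force": force on the tool from outside, world axes, zero at the start; "wrist_torque": the same for the moment, N m; "gripper_width": opening from 0.0 (shut) to 1.0 (fully open); "grasp_force": force on a finger pad.
Only numpy, scipy, OpenCV 4.12 (cv2) and the standard library are available. Lean on these libraries where they do the work, as an engineer would, in place of code of your own. Each camera call takes 0.05 s, during which the arm holds its last target. There are 200 camera calls.

## Task

Register a tissue block at the tag reader: slide the reader's dust shutter fully open, then take from the grey rack the one cassette of the three that is both thin enough and narrow enough for the reader's slot. Lower it upright, end first, through the slot and press it gently down against the sprung seat until it is fully home. Finish still holding it down there with the gripper, because the spring lifts it out of reading range as soon as it is let go; the other two cassettes stay standing in the rack and no bottle is knocked over.

Things in the scene. Friction and masses are not known exactly. Their poses are not given: they have to be found in the camera images.
- reader: The tag reader right of the microtome: a grey box with black front panel and bare metal top, fixed. Origin on the bench below the middle of the slot; x points to its back (display at -x), y along the slot, z up. The box spans x -47 to +63, y -78 to +78 mm; its flat top is 72 mm above the bench. Two rails, 5 mm high, lie on the top at y = +-43.5 mm, x -25 to +58 mm
- slot (a point): Middle of the slot's mouth at the level of the reader's top plate, axes as the reader's. The slot goes straight down: 13 mm (x) by 54 mm (y) inside, edges chamfered 2.5 mm. A spring-loaded seat in it stands 20 mm below the mouth at rest
- seat (a joint): Sprung seat in the slot: 0 = up at rest, 0.016 m = fully down on its stop (its face then 36 mm below the mouth). It pushes back with 2.4 N at first and 5.6 N when fully down, and returns by itself. It counts as home beyond 0.0115
- shutter (a joint): Dust shutter, a thin steel plate (28 x 80 mm, 3 mm over the top plate) that covers the slot: 0 = shut, 0.036 m = fully open; it slides towards the reader's +x (back), takes about 1.5 N to move and stays where it is left. The slot's mouth is clear beyond 0.028
- shutter_ridge (a point): Middle of the top of the shutter's black grip ridge (9 mm in the reader's x, 34 mm in y, 15 mm tall from the shutter plate; this point is 18 mm above the reader's top plate); it moves with the shutter
- rack: Grey plastic rack, fixed, left of the microtome (which is 170 mm high from x = 430 mm on and 300 mm farther back: pass in front of it). 76 mm (x) by 140 mm (y), floor 9 mm over the bench, origin on the bench at its middle. Three pockets in a row along y, 42 mm apart; walls 22 mm apart in y, 40 mm long in x, 34 mm above the bench; lips 14.5 mm above it at x = +-35 mm
- cassette_fit: White cassette that fits the slot: 52 mm wide (its x) by 11 mm thick (its y) by 70 mm tall (its z), about 30 g, standing on its end in one of the rack's pockets. Origin at the middle of its lower end. It may go into the slot either way round (half turn about the vertical)
- cassette_deep: White cassette too thick for the slot: 52 mm wide (x), 18 mm thick (y), 70 mm tall, in another pocket. Origin at the middle of its lower end
- cassette_wide: White cassette too wide for the slot: 63 mm wide (x), 11 mm thick (y), 70 mm tall, in another pocket. Origin at the middle of its lower end
- mount_bottle: White bottle with a green band, 44 mm diameter, 97 mm tall, behind the reader; to be left standing. Origin at its foot
- dropper_bottle: Small brown bottle with a black cap, 34 mm diameter, 82 mm tall, behind the rack; to be left standing. Origin at its foot
Things that resemble listed ones, but are neither listed nor needed, are in the scene too. Leave any green look-alike of the cassette_fit alone.

How it is judged (in metres and radians):
On the way, in this order (a step that is already met when the one before it is completed fails the run):
1. the dust shutter is slid open, clear of the slot (value of joint shutter above 0.028 m), for 0.2 s.
2. the fitting cassette is lifted clear of the rack (z of cassette_fit in the frame of rack above 0.045 m), for 0.1 s.
3. its lower end is inside the slot (x of cassette_fit in the frame of slot between -0.004 and 0.004 m and y of cassette_fit in the frame of slot between -0.005 and 0.005 m and z of cassette_fit in the frame of slot below -0.008 m and angle between cassette_fit's own z axis and vertical below 0.15 rad), for 0.1 s.
At the end, for the whole second after the job is handed in: The fitting cassette stands upright (5 degrees) and still in the slot, lower end 29 mm or more below the mouth, seat down more than 11.5 of its 16 mm, fingers still on it, pressed with under 40 N; the other two cassettes stand in the rack and both bottles stand (value of joint seat above 0.0115 m and z of cassette_fit in the frame of slot below -0.029 m and x of cassette_fit in the frame of slot between -0.004 and 0.004 m and y of cassette_fit in the frame of slot between -0.005 and 0.005 m and angle between cassette_fit's own z axis and vertical below 0.09 rad and contact force between the fingers and cassette_fit above 2 N and linear speed of cassette_fit below 0.02 m/s and contact force between cassette_fit and reader below 40 N and angle between each of cassette_deep, cassette_wide's own z axis and vertical below 0.25 rad and z of each of cassette_deep, cassette_wide in the frame of rack below 0.02 m and x of cassette_deep in the frame of rack between -0.025 and 0.025 m and y of cassette_deep in the frame of rack between -0.065 and 0.065 m and x of cassette_wide in the frame of rack between -0.025 and 0.025 m and y of cassette_wide in the frame of rack between -0.065 and 0.065 m and angle between each of mount_bottle, dropper_bottle's own z axis and vertical below 0.2 rad); the arm keeps its last pose, push and grip.
It fails at once if a bottle is knocked over (angle between any of mount_bottle, dropper_bottle's own z axis and vertical above 0.7 rad).
It also fails if it takes over 54 s, if anything falls off the work surface, if the arm or the gripper's body presses on something with over 40 N, if the wrist force passes 120 N, or if a joint passes its speed limit or range.

## Working session

There is one attempt and no reset: what is moved stays moved. The work goes in short steps, Python scripts to look and compute and a tool call to move; the robot and the scene stay as the last step left them, time stands still between calls to the robot, and variables do not carry over. Pictures are saved under pics/ and viewed, at most 10 in all, crops included, and the job is handed in when it is done.

Besides the shell and the picture viewer there is one more tool, called after "Request:" as name(argument=value, ...), one argument or row to a line, values as JSON. arm_command: Moves the arm, as the interface text tells. Its arguments: {"type":"object","properties":{"increments":{"type":"array"},"grip_force":{"type":"number"}},"required":["increments"]}

```bash
ls; mkdir -p pics
cat > h.py <<'E'
import numpy as np,cv2
from cell import robot
from scipy.spatial.transform import Rotation as R
def cam(n):
    c=robot.get_calibration(n);K=np.array(c["K"],float)
    if "rvec" in c:
        Rm=cv2.Rodrigues(np.array(c["rvec"],float))[0];t=np.array(c["tvec"],float).ravel()
        return K,Rm,t
    o=robot.get_obs();T=np.eye(4);T[:3,:3]=R.from_euler('xyz',o["ee_rot"],degrees=True).as_matrix();T[:3,3]=o["tool_pos"]
    M=np.linalg.inv(T@np.array(c["T_tool_cam"]));return K,M[:3,:3],M[:3,3]
def onz(c,u,v,z):
    K,Rm,t=c;d=Rm.T@np.linalg.inv(K)@[u,v,1];o=-Rm.T@t
    return o+d*(z-o[2])/d[2]
def proj(c,p):
    K,Rm,t=c;q=K@(Rm@np.array(p)+t);return q[:2]/q[2]
def snap(n,f=None):
    c=cam(n);im=robot.capture(n)
    if f:cv2.imwrite('pics/'+f,cv2.cvtColor(im,cv2.COLOR_RGB2BGR))
    return c,im
E
python3 - <<'E'
from h import *
print(robot.get_obs(),robot.tip_extent)
for n in("scene","top","wrist"):
    c,im=snap(n,n+'0.png');print(n,c)
a=cv2.imread('pics/scene0.png');b=cv2.imread('pics/top0.png')
E
```

```text
pics
{'t': 0.0, 'joint_pos': array([64.68062695, 27.37547406,  1.27877322, 89.17697165, -0.65732943,
       63.55795254, -4.76165584]), 'qvel': array([ 0.02197235, -0.03900746, -0.03634594, -0.00118016, -0.03203712,
       -0.00764431,  0.00017432]), 'joint_efforts': array([-3.62901237e-04, -5.96467888e+01,  1.60788383e+00, -2.81202292e+01,
        1.24152331e-02,  9.30056238e-03, -5.33554658e-05]), 'tool_pos': array([ 0.22097783, -0.63723699,  0.25533891]), 'ee_rot': array([-1.79897286e+02,  8.48928969e-03,  1.91283463e+01]), 'wrist_force': array([0.15630613, 0.80920085, 0.55761738]), 'wrist_torque': array([-0.03131718,  0.03947607,  0.0763989 ]), 'grasp_force': 0.0, 'gripper_width': 1.0000104241668104} 0.025
scene (array([[462.15179778,   0.        , 310.66545276],
       [  0.        , 462.15179778, 198.7520254 ],
       [  0.        ,   0.        ,   1.        ]]), array([[ 0.99335312, -0.11460014,  0.01078813],
       [-0.08964459, -0.82900342, -0.55201193],
       [ 0.07220404,  0.54737568, -0.83376642]]), array([-0.59331926,  0.1150206 ,  1.18631658]))
top (array([[428.45665517,   0.        , 321.28600802],
       [  0.        , 428.45665517, 204.30190382],
       [  0.        ,   0.        ,   1.        ]]), array([[ 2.17608064e-03, -9.99939517e-01, -1.07808305e-02],
       [-9.89902482e-01, -6.25977173e-04, -1.41748663e-01],
       [ 1.41733341e-01,  1.09804274e-02, -9.89843973e-01]]), array([0.0354263 , 0.56875688, 1.14546658]))
wrist (array([[339.58661714,   0.        , 315.49634807],
       [  0.        , 339.58661714, 197.78494705],
       [  0.        ,   0.        ,   1.        ]]), array([[ 0.32720512, -0.94495073, -0.00221792],
       [-0.90687004, -0.31467693,  0.28029479],
       [-0.26556269, -0.08970252, -0.95991141]]), array([-0.67399246, -0.03603444,  0.37994783]))
```

View pics/top0.png

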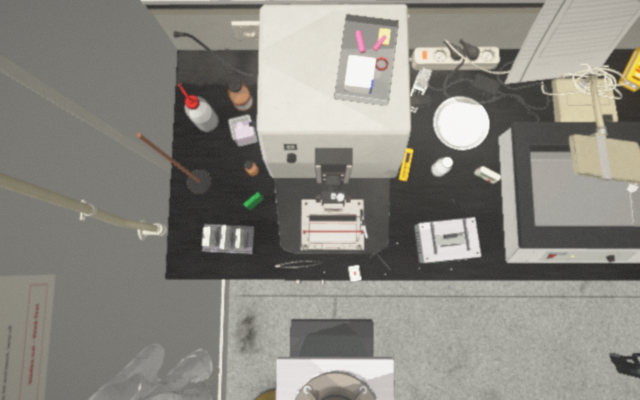

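View pics/scene0.png

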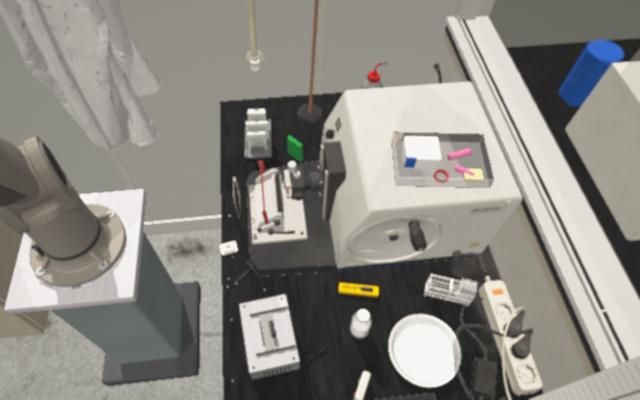

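The top view shows the rack at about (228,239) with three white cassettes, the reader at (448,240), the mount bottle at (442,166), the dropper bottle at (251,168) and the green decoy at (253,200). The scene view shows the rack at (257,135) and the reader at (268,335). Next I'll enlarge the rack and reader in one composite.

Run:
```python
import cv2,numpy as np
t=cv2.imread('pics/top0.png');s=cv2.imread('pics/scene0.png')
f=lambda a,x,y,w,h:cv2.resize(a[y:y+h,x:x+w],(400,300),interpolation=cv2.INTER_CUBIC)
cv2.imwrite('pics/comp.png',np.vstack([np.hstack([f(t,195,214,68,51),f(t,408,210,80,60)]),np.hstack([f(s,225,95,72,54),f(s,220,285,96,72+18)[:300]])]))
```

```text
(no output)
```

View pics/comp.png

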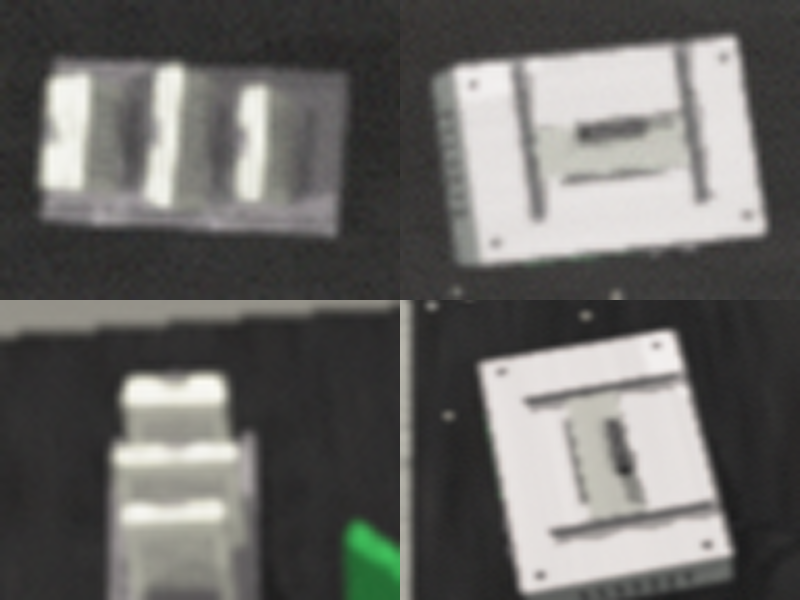

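In the crop, the left cassette is thick (deep), the middle one long (wide), and the right one thin and short. So the fitting cassette is the right one, at about (238,238) in the top view. The green block at (253,200) is the decoy. The ridge is at about (451,236) and the shutter is shut.

Run:
```python
from h import *
c=cam("top");im=cv2.imread('pics/top0.png');hsv=cv2.cvtColor(im,cv2.COLOR_BGR2HSV)
def rects(x,y,w,h,z,thr,mn,c=c,im=im):
    s=6;g=cv2.resize(cv2.cvtColor(im[y:y+h,x:x+w],cv2.COLOR_BGR2GRAY),None,fx=s,fy=s,interpolation=cv2.INTER_CUBIC)
    m=(g>thr).astype(np.uint8)
    for k in cv2.findContours(m,cv2.RETR_EXTERNAL,cv2.CHAIN_APPROX_NONE)[0]:
        if cv2.contourArea(k)<mn*s*s:continue
        P=np.array([onz(c,x+(u+.5)/s-.5,y+(v+.5)/s-.5,z)[:2] for u,v in k[:,0]],np.float32)
        r=cv2.minAreaRect(P*1000);print('px',(k[:,0].mean(0)/s+[x,y]).round(1),'c',np.round(r[0],1),'sz',np.round(r[1],1),'a',round(r[2],1))
        print('   box',np.round(cv2.boxPoints(r),1).tolist())
print('rack');rects(195,214,68,51,.079,165,15)
print('reader');rects(408,210,80,60,.072,150,300)
print('rackbase')
for uv,z in [((204,225),.0145),((254,227),.0145),((252.5,254),.0145),((202,251),.0145)]:print(onz(c,*uv,z).round(4))
for n,uv,z in[('ridge',(451,235.8),.090),('dropper',(251,165),.08),('mount',(443,163),.09)]:print(n,onz(c,*uv,z).round(4))
# scene cross-check
s=cam("scene")
print('sc ridge',onz(s,220+220/4.17,285+147/3.33,.090).round(4))
print('sc fit',onz(s,225+173/5.556,95+212/5.556,.079).round(4))
```

```text
rack
px [237.9 238.5] c [472.6 258.2] sz [13.9 53.1] a 89.2
   box [[446.0, 251.60000610351562], [499.1000061035156, 250.8000030517578], [499.29998779296875, 264.70001220703125], [446.20001220703125, 265.5]]
px [206.6 236.5] c [478.  342.1] sz [20.1 55. ] a 87.5
   box [[450.1000061035156, 333.20001220703125], [505.1000061035156, 330.79998779296875], [505.8999938964844, 350.8999938964844], [451.0, 353.29998779296875]]
px [223.  237.4] c [476.  298.1] sz [14.9 64.5] a 85.7
   box [[443.29998779296875, 293.1000061035156], [507.6000061035156, 288.29998779296875], [508.70001220703125, 303.1000061035156], [444.3999938964844, 308.0]]
reader
px [449.5 239. ] c [ 469.9 -303.1] sz [106.5 155.1] a 6.2
   box [[408.70001220703125, -231.6999969482422], [425.29998779296875, -385.8999938964844], [531.2000122070312, -374.5], [514.5999755859375, -220.3000030517578]]
rackbase
[0.5133 0.3671 0.0145]
[0.5078 0.2257 0.0145]
[0.4323 0.2281 0.0145]
[0.4404 0.3697 0.0145]
ridge [ 0.4786 -0.3039  0.09  ]
dropper [0.6708 0.227  0.08  ]
mount [ 0.6737 -0.2904  0.09  ]
sc ridge [ 0.4802 -0.3061  0.09  ]
sc fit [0.4722 0.2568 0.079 ]
```

Request:
arm_command(
  increments=[0.2, -0.27, 0, 0, 0, -1, 0.5, 0.2, -0.27, 0, 0, 0, -1, 0.5, 0.2, -0.27, 0, 0, 0, -1, 0.5, 0.2, -0.27, 0, 0, 0, -1, 0.5, 0.2, -0.27, 0, 0, 0, -1, 0.5, 0.2, -0.27, 0, 0, 0, -1, 0.5, 0.2, -0.27, 0, 0, 0, -1, 0.5, 0.2, -0.27, 0, 0, 0, -1, 0.5, 0.2, -0.27, 0, 0, 0, -1, 0.5, 0.2, -0.27, 0, 0, 0, -1, 0.5],
  grip_force=30,
)

```text
t: 0.98
tool_pos: [0.3225, -0.3149, 0.2565]
ee_rot: [180.0, 0.0, 64.4]
wrist_force: [0.0, -0.5, -0.1]
gripper_width: 0.503
grasp_force: 0.0
```

```bash
cat >> h.py <<'E'
def go(x,y,z,yaw):
    o=robot.get_obs();p=np.array(o["tool_pos"]);Rm=R.from_euler('xyz',o["ee_rot"],degrees=True)
    Rt=R.from_euler('xyz',[180,0,yaw],degrees=True)
    print('t',round(o["t"],2),'pos',p.round(4),'rpy',np.round(o["ee_rot"],2),'F',np.round(o["wrist_force"],1),'w',round(o["gripper_width"],3),'gf',round(o["grasp_force"],1))
    print(' shift',Rm.inv().apply(np.array([x,y,z])-p).round(4),'turn',((Rm.inv()*Rt).as_rotvec()/(np.pi/4)).round(4))
E
python3 - <<'E'
from h import *
print(robot.tip_extent,np.round(robot.get_calibration("wrist")["T_tool_cam"],3).tolist())
go(.44,-.306,.25,96.2)
E
```

```text
0.025 [[-0.0, -0.96, -0.28, 0.071], [1.0, -0.0, -0.001, 0.0], [0.001, -0.28, 0.96, -0.118], [0.0, 0.0, 0.0, 1.0]]
t 0.98 pos [ 0.3225 -0.3149  0.2565] rpy [1.7999e+02 1.0000e-02 6.4410e+01] F [ 0.  -0.5 -0.1] w 0.503 gf 0.0
 shift [0.0588 0.1021 0.0065] turn [ 1.000e-04  2.000e-04 -7.065e-01]
```

Request:
arm_command(
  increments=[0.07, 0.121, 0.036, 0, 0, -0.706, 0.5, 0.07, 0.121, 0.036, 0, 0, -0.706, 0.5, 0.07, 0.121, 0.036, 0, 0, -0.706, 0.5, 0.07, 0.121, 0.036, 0, 0, -0.706, 0.5, 0.07, 0.121, 0.036, 0, 0, -0.706, 0.5, 0.07, 0.121, 0.036, 0, 0, -0.706, 0.5, 0.07, 0.121, 0.036, 0, 0, -0.706, 0.5],
)

```text
t: 1.57
tool_pos: [0.4602, -0.3086, 0.2197]
ee_rot: [-179.9, -0.0, 95.6]
wrist_force: [0.2, -0.1, 0.5]
gripper_width: 0.5
grasp_force: 0.0
```

Run:
```python
from h import *
c,im=snap("wrist","w1.png");np.savez('w1.npz',K=c[0],R=c[1],t=c[2])
go(.48,-.304,.106,96.2)
for n,p in dict(slot=(.462,-.304,.072),ridge=(.479,-.304,.09)).items():print(n,proj(c,p).round(1))
```

```text
t 1.62 pos [ 0.46   -0.3085  0.22  ] rpy [-1.7995e+02  1.0000e-02  9.5630e+01] F [ 0.3 -0.4 -1.3] w 0.499 gf 0.0
 shift [0.0026 0.0205 0.114 ] turn [-0.0012  0.0002 -0.0127]
slot [318.  185.2]
ridge [340.5 193.2]
```

View pics/w1.png

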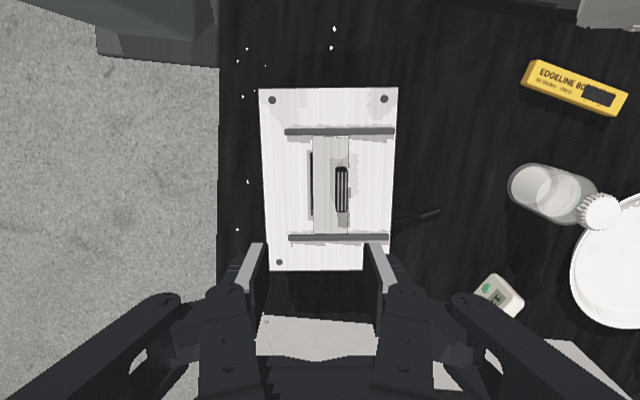

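The wrist view shows the reader top with corners near (259,88), (398,87) and (264,270), and rails at rows 131 and 237. The shutter spans columns 313–349 and the ridge top is centred near (341,189), close to where I predicted it.

Run:
```python
from h import *
f=np.load('w1.npz');c=(f['K'],f['R'],f['t'])
im=cv2.imread('pics/w1.png');g=cv2.cvtColor(im,cv2.COLOR_BGR2GRAY)
m=cv2.morphologyEx((g>110).astype(np.uint8),cv2.MORPH_CLOSE,np.ones((25,25)));m[:,:250]=0;m[262:]=0;m[:,:]*=1;m[:,410:]=0
k=max(cv2.findContours(m,cv2.RETR_EXTERNAL,cv2.CHAIN_APPROX_NONE)[0],key=cv2.contourArea)[:,0]
def edge(sel,z=.072):
    P=np.array([onz(c,u,v,z)[:2] for u,v in sel],np.float32)
    vx,vy,x,y=cv2.fitLine(P,cv2.DIST_HUBER,0,.01,.01).ravel();return np.array([x,y]),np.array([vx,vy])
L=edge(k[(k[:,0]<275)&(k[:,1]>105)&(k[:,1]<240)]);Rr=edge(k[(k[:,0]>385)&(k[:,1]>105)&(k[:,1]<235)]);T=edge(k[(k[:,1]<97)&(k[:,0]>275)&(k[:,0]<385)])
for n,e in zip("LRT",(L,Rr,T)):print(n,e[0].round(4),np.degrees(np.arctan2(e[1][1],e[1][0])).round(2))
def mask(n,mm,x0,y0,x1,y1,z):
    q=np.zeros_like(mm);q[y0:y1,x0:x1]=mm[y0:y1,x0:x1]
    k=max(cv2.findContours(q.astype(np.uint8),cv2.RETR_EXTERNAL,cv2.CHAIN_APPROX_NONE)[0],key=cv2.contourArea)
    r=cv2.minAreaRect(np.array([onz(c,u,v,z)[:2]*1000 for u,v in k[:,0]],np.float32));print(n,cv2.boundingRect(k),np.round(r[0],1),np.round(r[1],1),round(r[2],1))
    return
mask('ridge',g<80,325,160,357,220,.09)
mask('rail1',g<140,280,120,396,140,.077)
mask('rail2',g<140,280,228,394,245,.077)
```

```text
L [ 0.4159 -0.2915] -84.01
R [ 0.5202 -0.2867] -83.78
T [ 0.4552 -0.2297] 5.62
ridge (335, 167, 13, 45) [ 479. -301.] [ 9.  34.4] 6.5
rail1 (284, 127, 111, 10) [ 473.4 -259.7] [83.2  6.2] 6.3
rail2 (288, 232, 101, 9) [ 482.6 -344.1] [82.8  7.1] 5.7
```

Request:
arm_command(
  increments=[0.005, 0.0195, 0.04, 0, 0, -0.0105, 0.5, 0.005, 0.0195, 0.08, 0, 0, -0.0105, 0.5, 0.005, 0.0195, 0.1, 0, 0, -0.0105, 0.5, 0.005, 0.0195, 0.114, 0, 0, -0.0105, 0.5, 0.005, 0.0195, 0.114, 0, 0, -0.0105, 0, 0.005, 0.0195, 0.114, 0, 0, -0.0105, 0, 0.005, 0.0195, 0.114, 0, 0, -0.0105, 0, 0.005, 0.0195, 0.114, 0, 0, -0.0105, 0, 0.005, 0.0195, 0.114, 0, 0, -0.0105, 0, 0.005, 0.0195, 0.114, 0, 0, -0.0105, 0],
  grip_force=25,
)

```text
t: 2.45
tool_pos: [0.4803, -0.3009, 0.1076]
ee_rot: [179.9, 0.1, 96.3]
wrist_force: [-1.8, -1.9, 3.4]
gripper_width: 0.09
grasp_force: 28.5
```

Request:
arm_command(
  increments=[0, 0.006, 0, 0, 0, 0, 0, 0, 0.013, 0, 0, 0, 0, 0, 0, 0.02, 0, 0, 0, 0, 0, 0, 0.027, 0, 0, 0, 0, 0, 0, 0.033, 0, 0, 0, 0, 0, 0, 0.036, 0, 0, 0, 0, 0, 0, 0.037, 0, 0, 0, 0, 0, 0, 0.037, 0, 0, 0, 0, 0, 0, 0.037, 0, 0, 0, 0, 0],
)

```text
t: 3.2
tool_pos: [0.5081, -0.298, 0.1072]
ee_rot: [-179.0, -0.0, 96.1]
wrist_force: [-29.0, 0.3, 32.2]
gripper_width: 0.091
grasp_force: 31.8
```

Request:
arm_command(
  increments=[0, -0.008, 0, 0, 0, 0, 0, 0, -0.008, 0, 0, 0, 0, 0.1, 0, -0.008, 0, 0, 0, 0, 0.3, 0, -0.008, 0, 0, 0, 0, 0.5, 0, -0.008, -0.04, 0, 0, 0, 0.5, 0, -0.008, -0.08, 0, 0, 0, 0.5, 0, -0.03, -0.113, 0, 0, 0, 0.5, 0, -0.045, -0.113, 0, 0, 0, 0.5, 0, -0.045, -0.113, 0, 0, 0, 0.5],
)

```text
t: 3.95
tool_pos: [0.4712, -0.3019, 0.2214]
ee_rot: [179.9, 0.2, 96.3]
wrist_force: [-0.7, -0.5, -1.2]
gripper_width: 0.502
grasp_force: 0.0
```

Run:
```python
from h import *
c,im=snap("wrist","w2.png");np.savez('w2.npz',K=c[0],R=c[1],t=c[2])
go(.461,-.304,.2,96.1)
a=cv2.imread('pics/w2.png')[70:270,240:460];cv2.imwrite('pics/w2c.png',cv2.resize(a,None,fx=3,fy=3,interpolation=cv2.INTER_CUBIC)[:600,:660])
for x,y,z in((0,0,.072),(17.6,0,.09),(53.6,0,.09)):
    e=np.radians(6.1);print(proj(c,(.4616+(x*np.cos(e)-y*np.sin(e))/1e3,-.3037+(x*np.sin(e)+y*np.cos(e))/1e3,z)))
```

```text
t 4.0 pos [ 0.4717 -0.3012  0.22  ] rpy [1.7995e+02 6.0000e-02 9.6310e+01] F [ 0.2 -0.6 -0.7] w 0.502 gf 0.0
 shift [-0.0016 -0.011   0.02  ] turn [0.0012 0.0014 0.0046]
[302.77166201 190.20896119]
[325.00341182 196.40422979]
[372.1200539 196.5019929]
```

View pics/w2c.png

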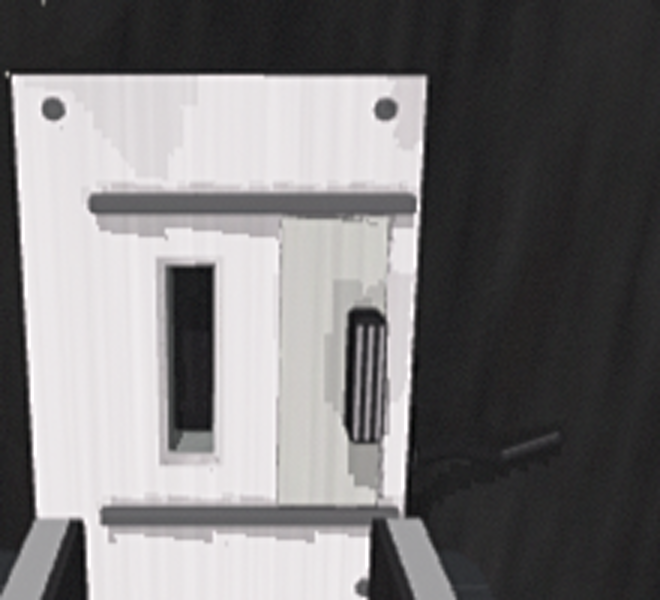

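The shutter is now right of the slot, with its plate at columns 333–369, the ridge at (363,196), and the slot open, centred near (303,190). I'll measure its travel against the slot.

Run:
```python
from h import *
f=np.load('w2.npz');c=(f['K'],f['R'],f['t']);e=np.radians(6.1)
def rf(u,v,z):
    p=onz(c,240+u/3-.33,70+v/3-.33,z)[:2]*1000-[461.6,-303.7];return np.round([p[0]*np.cos(e)+p[1]*np.sin(e),-p[0]*np.sin(e)+p[1]*np.cos(e)],1)
for n,u,v,z in[('slotTL',159,260,.072),('TR',216,260,.072),('BR',219,463,.072),('BL',160,463,.072),('plateL',280,217,.075),('plateLb',278,505,.075),('plateR',388,217,.075),('plateRb',379,505,.075),('ridge',369,376,.09),('railL',90,203,.077),('railR',416,203,.077),('rail2L',102,515,.077),('rail2R',398,515,.077),('edgeL',27,360,.072),('edgeR',416,360,.072)]:print(n,rf(u,v,z))
```

```text
slotTL [-7.8 27.7]
TR [ 7.3 27.8]
BR [  8.1 -29.3]
BL [ -8.4 -29.4]
plateL [23.8 39.5]
plateLb [ 24.6 -40.7]
plateR [51.6 39.5]
plateRb [ 52.9 -40.7]
ridge [46.3  1.2]
railL [-24.8  43.1]
railR [58.3 43.4]
rail2L [-24.5 -43. ]
rail2R [ 58.  -42.8]
edgeL [-44.    0.4]
edgeR [61.5  0.6]
```

Request:
arm_command(
  increments=[0.03, -0.003, -0.03, 0, 0, -0.15, 0.3, 0.06, -0.006, -0.06, 0, 0, -0.3, 0.3, 0.1, -0.012, -0.08, 0, 0, -0.45, 0.3, 0.14, -0.015, -0.08, 0, 0, -0.6, 0.3, 0.18, -0.017, -0.08, 0, 0, -0.75, 0.3, 0.22, -0.013, -0.08, 0, 0, -0.9, 0.3, 0.26, -0.009, -0.08, 0, 0, -1, 0.3, 0.3, -0.005, -0.08, 0, 0, -1, 0.3, 0.34, 0, -0.08, 0, 0, -1, 0.3, 0.35, 0, -0.08, 0, 0, -1, 0.3],
)

```text
t: 4.83
tool_pos: [0.433, 0.0546, 0.2993]
ee_rot: [179.8, -0.1, 141.9]
wrist_force: [-0.4, -0.1, -0.4]
gripper_width: 0.299
grasp_force: 0.0
```

Run:
```python
from h import *
go(.473,.257,.24,177)
```

```text
t 4.83 pos [0.433  0.0546 0.2993] rpy [ 1.7981e+02 -1.1000e-01  1.4191e+02] F [-0.4 -0.1 -0.4] w 0.299 gf 0.0
 shift [0.0933 0.1838 0.0601] turn [ 0.0047 -0.001  -0.7797]
```

Request:
arm_command(
  increments=[0.02, 0.035, 0, 0, 0, -0.15, 0.3, 0.04, 0.07, 0, 0, 0, -0.3, 0.3, 0.06, 0.105, 0.02, 0, 0, -0.45, 0.3, 0.075, 0.14, 0.04, 0, 0, -0.6, 0.3, 0.09, 0.17, 0.06, 0, 0, -0.75, 0.3, 0.093, 0.183, 0.06, 0, 0, -0.78, 0.3, 0.093, 0.183, 0.06, 0, 0, -0.78, 0.3, 0.093, 0.183, 0.06, 0, 0, -0.78, 0.3],
)

```text
t: 5.5
tool_pos: [0.4743, 0.2492, 0.2381]
ee_rot: [179.9, -0.2, 176.6]
wrist_force: [-0.3, -0.8, -0.3]
gripper_width: 0.303
grasp_force: 0.0
```

Run:
```python
from h import *
c,im=snap("wrist","w3.png");np.savez('w3.npz',K=c[0],R=c[1],t=c[2])
go(.473,.257,.24,177)
print(proj(c,(.473,.257,.079)))
cv2.imwrite('pics/w3c.png',cv2.resize(cv2.imread('pics/w3.png')[60:260,200:440],None,fx=3,fy=3,interpolation=cv2.INTER_CUBIC))
```

```text
t 5.55 pos [0.4746 0.2479 0.2386] rpy [-1.8000e+02 -1.0000e-01  1.7644e+02] F [-0.2 -0.5 -0.2] w 0.3 gf 0.0
 shift [ 0.0022  0.009  -0.0014] turn [-0.0001 -0.0022 -0.0124]
[324.36377006 184.82895888]
```

View pics/w3c.png

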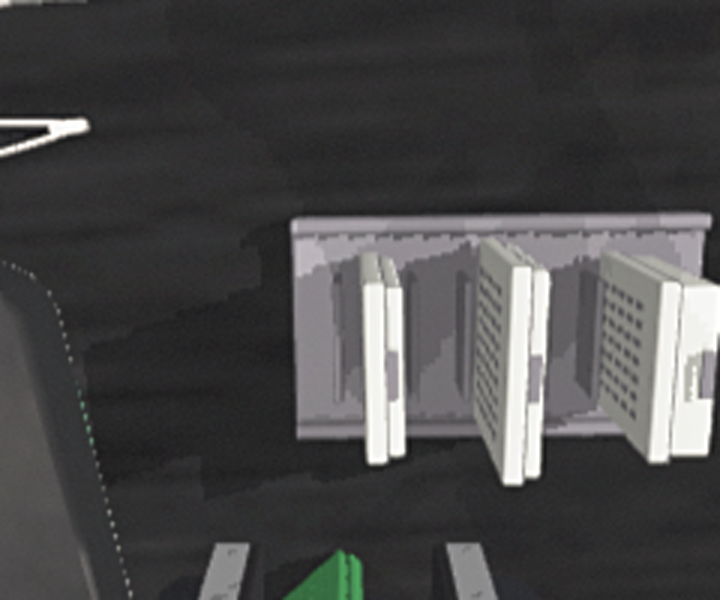

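The left cassette (11 × 52, two halves) has its top face at crop rows 283–460 and columns 363–405. The wide cassette is in the middle and the deep one at the right. The green decoy is at the bottom, out of the way.

Run:
```python
from h import *
f=np.load('w3.npz');c=(f['K'],f['R'],f['t'])
q=lambda u,v,z:onz(c,200+u/3-.33,60+v/3-.33,z)[:2]*1000
P=[q(u,v,.079) for u,v in((363,283),(367,464),(406,457),(401,285))]
for p in P:print(p.round(1))
P=np.array(P);print('mean',P.mean(0).round(1),'yaw',np.degrees(np.arctan2(*(P[1]+P[2]-P[0]-P[3])[::-1])).round(1))
a,b=q(296,437,.0145),q(293,222,.0145);print('rack edge',a.round(1),b.round(1),np.degrees(np.arctan2(*(a-b)[::-1])).round(1))
W=np.array([q(u,v,.079) for u,v in((514,265),(503,486),(540,478),(549,268))]);print('wide',W.mean(0).round(1),W.round(1).tolist())
```

```text
[446.9 255.4]
[499.  253.6]
[497.6 264.9]
[448.  265.7]
mean [472.9 259.9] yaw -1.5
rack edge [509.5 229.3] [435.1 233.8] -3.5
wide [476.2 299.6] [[444.5, 296.6], [508.1, 292.4], [506.3, 303.1], [445.8, 306.1]]
```

Request:
arm_command(
  increments=[0.0023, 0.0115, 0.01, 0, 0, -0.035, 0.3, 0.0023, 0.0115, 0.04, 0, 0, -0.035, 0.3, 0.0023, 0.0115, 0.07, 0, 0, -0.035, 0.3, 0.0023, 0.0115, 0.1, 0, 0, -0.035, 0.3, 0.0023, 0.0115, 0.125, 0, 0, -0.035, 0.3, 0.0023, 0.0115, 0.145, 0, 0, -0.035, 0.3, 0.0023, 0.0115, 0.16, 0, 0, -0.035, 0.3, 0.0023, 0.0115, 0.1635, 0, 0, -0.035, 0.3, 0.0023, 0.0115, 0.1635, 0, 0, -0.035, 0.3],
)

```text
t: 6.3
tool_pos: [0.4733, 0.2586, 0.0756]
ee_rot: [-179.9, -0.0, 178.0]
wrist_force: [-0.0, -0.2, 0.3]
gripper_width: 0.299
grasp_force: 0.0
```

Run:
```python
from h import *
go(.473,.2595,.075,178)
```

```text
t 6.3 pos [0.4733 0.2586 0.0756] rpy [-1.7995e+02 -3.0000e-02  1.7796e+02] F [-0.  -0.2  0.3] w 0.299 gf 0.0
 shift [0.0003 0.0009 0.0006] turn [-0.0012 -0.0007 -0.0009]
```

Request:
arm_command(
  increments=[0, 0.001, 0.001, 0, 0, 0, 0, 0, 0.001, 0.001, 0, 0, 0, 0, 0, 0.001, 0.001, 0, 0, 0, 0, 0, 0.001, 0.001, 0, 0, 0, 0, 0, 0.001, 0.001, 0, 0, 0, 0, 0, 0.001, 0.001, 0, 0, 0, 0, 0, 0.001, 0.001, 0, 0, 0, 0],
  grip_force=40,
)

```text
t: 6.88
tool_pos: [0.4739, 0.2611, 0.0759]
ee_rot: [180.0, 0.1, 178.0]
wrist_force: [-0.6, -1.4, 6.7]
gripper_width: 0.122
grasp_force: 44.0
```

Request:
arm_command(
  increments=[0, 0, -0.01, 0, 0, 0, 0, 0, 0, -0.03, 0, 0, 0, 0, 0, 0, -0.06, 0, 0, 0, 0, 0, 0, -0.1, 0, 0, 0, 0, 0, 0, -0.14, 0, 0, 0, 0, 0, 0, -0.18, 0, 0, 0, 0, 0, 0, -0.21, 0, 0, 0, 0, 0, 0, -0.225, 0, 0, 0, 0, 0, 0, -0.225, 0, 0, 0, 0],
)

```text
t: 7.63
tool_pos: [0.4743, 0.2622, 0.3045]
ee_rot: [179.8, 0.4, 178.1]
wrist_force: [0.9, -0.1, -0.8]
gripper_width: 0.121
grasp_force: 43.0
```

Run:
```python
from h import *
c,im=snap("wrist","w4.png")
print(robot.get_calibration("wrist")["T_tool_cam"])
go(.435,.05,.3,141)
cv2.imwrite('pics/w4c.png',cv2.resize(cv2.imread('pics/w4.png')[150:350,200:430],None,fx=3,fy=3,interpolation=cv2.INTER_CUBIC))
```

```text
[[-4.38844075e-04 -9.60164010e-01 -2.79436720e-01  7.06088230e-02]
 [ 9.99999819e-01 -5.36499057e-04  2.72988783e-04  2.92071973e-05]
 [-4.12031542e-04 -2.79436550e-01  9.60164072e-01 -1.17905585e-01]
 [ 0.00000000e+00  0.00000000e+00  0.00000000e+00  1.00000000e+00]]
t 7.68 pos [0.4737 0.2612 0.3021] rpy [179.92   0.21 178.04] F [ 0.3 -0.4 -0.6] w 0.119 gf 43.0
 shift [ 0.0314 -0.2124  0.0016] turn [0.0033 0.0039 0.8232]
```

View pics/w4c.png

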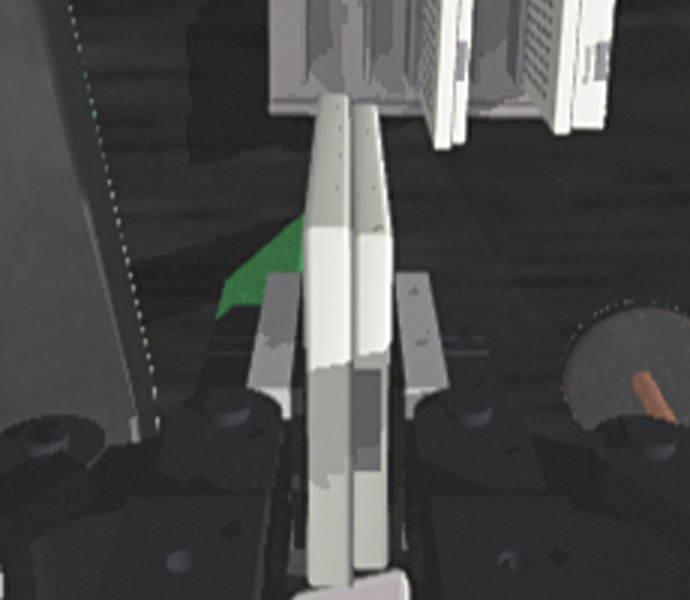

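The cassette is held upright between the pads. Its top face runs from crop row 230 to about 580, and its lower front edge is near (347,97). I'll work out its offset in the tool frame.

Run:
```python
from h import *
cal=robot.get_calibration("wrist");T=np.array(cal["T_tool_cam"]);K=np.array(cal["K"])
def q(u,v,z):
    d=T[:3,:3]@np.linalg.inv(K)@[200+u/3-.33,150+v/3-.33,1];o=T[:3,3];return ((o+d*(z-o[2])/d[2])*1000)[:2].round(1)
zt=-.0045
for n,u,v,z in[('topfront L',307,227,zt),('topfront R',392,235,zt),('topback L',309,586,zt),('topback R',387,568,zt),('botfront L',318,96,zt+.07),('botfront R',379,106,zt+.07)]:print(n,q(u,v,z))
```

```text
topfront L [27.4 -4.7]
topfront R [26.4  5.4]
topback L [-23.4  -5.1]
topback R [-20.6   5.2]
botfront L [26.5 -5.4]
botfront R [24.6  5.9]
```

Request:
arm_command(
  increments=[0.008, -0.02, 0, 0, 0, 0.1, 0, 0.016, -0.05, 0, 0, 0, 0.2, 0, 0.024, -0.08, 0, 0, 0, 0.33, 0, 0.03, -0.11, 0, 0, 0, 0.46, 0, 0.031, -0.14, 0, 0, 0, 0.58, 0, 0.031, -0.17, 0, 0, 0, 0.7, 0, 0.031, -0.195, 0, 0, 0, 0.8, 0, 0.031, -0.21, 0, 0, 0, 0.823, 0, 0.031, -0.21, 0, 0, 0, 0.823, 0],
)

```text
t: 8.43
tool_pos: [0.4343, 0.0482, 0.2986]
ee_rot: [-179.8, -0.1, 140.8]
wrist_force: [-0.4, 0.2, -0.8]
gripper_width: 0.121
grasp_force: 43.0
```

Run:
```python
from h import *
go(.435,-.12,.3,96.1)
go(.4615,-.305,.2,96.1)
```

```text
t 8.43 pos [0.4343 0.0482 0.2986] rpy [-1.7984e+02 -5.0000e-02  1.4075e+02] F [-0.4  0.2 -0.8] w 0.121 gf 43.0
 shift [-0.107  -0.1298 -0.0011] turn [-3.800e-03  2.000e-04  9.923e-01]
t 8.43 pos [0.4343 0.0482 0.2986] rpy [-1.7984e+02 -5.0000e-02  1.4075e+02] F [-0.4  0.2 -0.8] w 0.121 gf 43.0
 shift [-0.2446 -0.256   0.0991] turn [-3.800e-03  2.000e-04  9.923e-01]
```

Request:
arm_command(
  increments=[-0.025, -0.028, 0, 0, 0, 0.15, 0, -0.05, -0.056, 0, 0, 0, 0.3, 0, -0.08, -0.085, 0, 0, 0, 0.45, 0, -0.107, -0.115, 0, 0, 0, 0.6, 0, -0.134, -0.145, 0, 0, 0, 0.75, 0, -0.163, -0.172, 0.01, 0, 0, 0.88, 0, -0.19, -0.2, 0.03, 0, 0, 0.95, 0, -0.215, -0.225, 0.05, 0, 0, 0.99, 0, -0.235, -0.245, 0.07, 0, 0, 0.992, 0, -0.2445, -0.256, 0.09, 0, 0, 0.992, 0],
)

```text
t: 9.27
tool_pos: [0.4644, -0.3039, 0.2077]
ee_rot: [-180.0, -0.0, 96.3]
wrist_force: [-0.5, -0.3, -0.5]
gripper_width: 0.119
grasp_force: 43.0
```

Request:
arm_command(
  increments=[0, 0, 0, 0, 0, 0, 0, 0, 0, 0, 0, 0, 0, 0],
)

```text
t: 9.43
tool_pos: [0.4639, -0.2997, 0.208]
ee_rot: [-179.9, -0.2, 96.5]
wrist_force: [0.8, 0.6, -0.0]
gripper_width: 0.119
grasp_force: 43.0
```

Run:
```python
from h import *
c,im=snap("wrist","w5.png");go(.4615,-.305,.16,96.1)
e=np.radians(6.1)
print([proj(c,(.4614+(x*np.cos(e)-y*np.sin(e))/1e3,-.3041+(x*np.sin(e)+y*np.cos(e))/1e3,.072)).round(1).tolist() for x,y in((-9,29.5),(9,29.5),(9,-29.5),(-9,-29.5),(-6.5,27),(6.5,27))])
cv2.imwrite('pics/w5c.png',cv2.resize(cv2.imread('pics/w5.png')[80:280,200:430],None,fx=3,fy=3,interpolation=cv2.INTER_CUBIC))
```

```text
t 9.48 pos [ 0.4649 -0.299   0.2094] rpy [-1.7999e+02 -1.2000e-01  9.6540e+01] F [ 0.5  1.1 -0. ] w 0.115 gf 43.0
 shift [-0.0057 -0.004   0.0494] turn [-0.0003 -0.0028  0.0099]
[[299.8, 162.5], [323.6, 162.6], [322.7, 235.2], [300.3, 235.1], [303.1, 165.8], [320.3, 165.9]]
```

View pics/w5c.png

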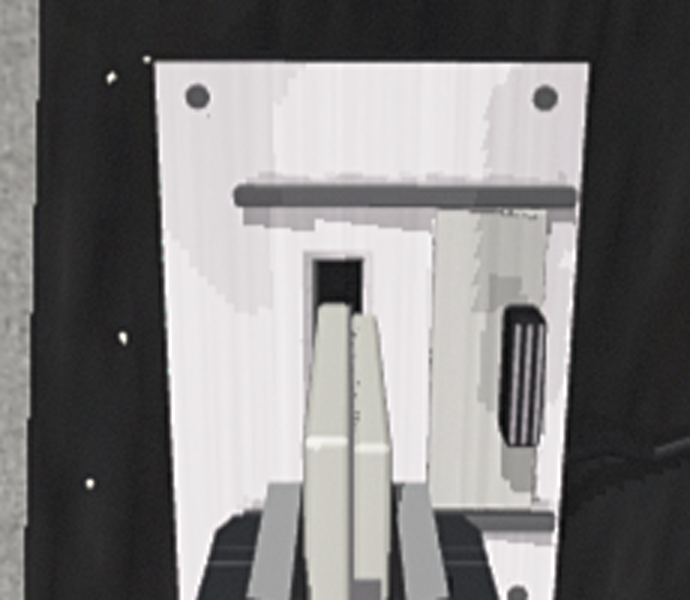

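The slot's mouth shows at crop (304–372, from row 251) where predicted, to within about 0.6 mm. The cassette hangs straight above it.

Request:
arm_command(
  increments=[-0.0062, -0.0038, 0.025, 0, 0, 0.01, 0, -0.0062, -0.0038, 0.045, 0, 0, 0.01, 0, -0.0062, -0.0038, 0.054, 0, 0, 0.01, 0, -0.0062, -0.0038, 0.054, 0, 0, 0.01, 0, -0.0062, -0.0038, 0.054, 0, 0, 0.01, 0, -0.0062, -0.0038, 0.054, 0, 0, 0.01, 0],
)

```text
t: 9.98
tool_pos: [0.4623, -0.3071, 0.1574]
ee_rot: [179.9, 0.1, 96.0]
wrist_force: [0.5, -0.6, 0.0]
gripper_width: 0.126
grasp_force: 43.0
```

Run:
```python
from h import *
go(.4618,-.3056,.145,96.1)
```

```text
t 9.98 pos [ 0.4623 -0.3071  0.1574] rpy [1.7988e+02 7.0000e-02 9.6000e+01] F [ 0.5 -0.6  0. ] w 0.126 gf 43.0
 shift [ 0.0016 -0.0003  0.0124] turn [ 0.0027  0.0015 -0.0021]
```

Request:
arm_command(
  increments=[0.0008, 0, 0.008, 0, 0, 0, 0, 0.0008, 0, 0.008, 0, 0, 0, 0, 0.0008, 0, 0.008, 0, 0, 0, 0, 0.0008, 0, 0.008, 0, 0, 0, 0, 0.0008, 0, 0.008, 0, 0, 0, 0, 0.0008, 0, 0.008, 0, 0, 0, 0],
)

```text
t: 10.48
tool_pos: [0.461, -0.3069, 0.148]
ee_rot: [180.0, 0.0, 95.9]
wrist_force: [-0.2, -0.1, 0.8]
gripper_width: 0.114
grasp_force: 43.0
```

Run:
```python
from h import *
for i in range(4):
    snap("top");go(.4618,-.3056,.145,96.1)
c,im=snap("wrist","w6.png")
e=np.radians(6.1)
print([proj(c,(.4617+(x*np.cos(e)-y*np.sin(e))/1e3,-.3046+(x*np.sin(e)+y*np.cos(e))/1e3,.072)).round(1).tolist() for x,y in((-9,29.5),(9,29.5))])
cv2.imwrite('pics/w6c.png',cv2.resize(cv2.imread('pics/w6.png')[130:260,240:390],None,fx=4,fy=4,interpolation=cv2.INTER_CUBIC))
```

```text
t 10.53 pos [ 0.461  -0.3069  0.148 ] rpy [1.7999e+02 1.0000e-02 9.5910e+01] F [ 0.5 -0.9 -0.4] w 0.118 gf 43.0
 shift [0.0012 0.001  0.003 ] turn [ 0.0003  0.0002 -0.0043]
t 10.58 pos [ 0.4609 -0.3069  0.1479] rpy [1.7999e+02 1.0000e-02 9.5910e+01] F [-0.5  0.9  0.1] w 0.124 gf 43.0
 shift [0.0012 0.001  0.0029] turn [ 0.0002  0.0001 -0.0042]
t 10.63 pos [ 0.4609 -0.3069  0.1479] rpy [1.7999e+02 1.0000e-02 9.5910e+01] F [ 0.2 -0.2  0. ] w 0.122 gf 43.0
 shift [0.0012 0.001  0.0029] turn [ 0.0002  0.0001 -0.0042]
t 10.68 pos [ 0.4609 -0.3068  0.1478] rpy [179.99   0.    95.92] F [0.9 0.  0.1] w 0.118 gf 43.0
 shift [0.0012 0.001  0.0028] turn [ 0.0002  0.0001 -0.0041]
[[300.8, 169.7], [331.9, 169.6]]
```

View pics/w6c.png

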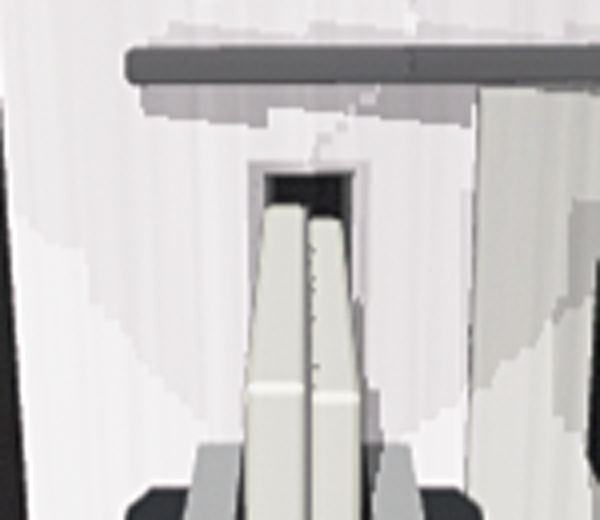

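The slot is within 0.3 mm of prediction (crop columns 248–370, top edge at row 161). After a shift of about 1 mm I'll lower into it.

Request:
arm_command(
  increments=[0.0012, 0.0011, 0, 0, 0, -0.004, 0, 0.0012, 0.0011, 0, 0, 0, -0.004, 0, 0.0012, 0.0011, 0.004, 0, 0, -0.004, 0, 0.0012, 0.0011, 0.007, 0, 0, -0.004, 0, 0.0012, 0.0011, 0.01, 0, 0, -0.004, 0, 0.0012, 0.0011, 0.013, 0, 0, -0.004, 0, 0.0012, 0.0011, 0.016, 0, 0, -0.004, 0, 0.0012, 0.0011, 0.019, 0, 0, -0.004, 0, 0.0012, 0.0011, 0.021, 0, 0, -0.004, 0, 0.0012, 0.0011, 0.021, 0, 0, -0.004, 0],
)

```text
t: 11.57
tool_pos: [0.4616, -0.3054, 0.1263]
ee_rot: [-180.0, -0.0, 96.1]
wrist_force: [0.1, -0.3, -0.9]
gripper_width: 0.125
grasp_force: 43.0
```

Run:
```python
from h import *
go(.462,-.3056,.104,96.1)
```

```text
t 11.57 pos [ 0.4616 -0.3054  0.1263] rpy [-1.7997e+02 -3.0000e-02  9.6100e+01] F [ 0.1 -0.3 -0.9] w 0.125 gf 43.0
 shift [-0.0003  0.0004  0.0223] turn [-0.0008 -0.0007  0.    ]
```

Entered without contact. Next I'll press to the seat in small steps.

Request:
arm_command(
  increments=[0, 0, 0.003, 0, 0, 0, 0, 0, 0, 0.006, 0, 0, 0, 0, 0, 0, 0.009, 0, 0, 0, 0, 0, 0, 0.012, 0, 0, 0, 0, 0, 0, 0.015, 0, 0, 0, 0, 0, 0, 0.017, 0, 0, 0, 0, 0, 0, 0.019, 0, 0, 0, 0, 0, 0, 0.019, 0, 0, 0, 0, 0, 0, 0.019, 0, 0, 0, 0],
)

```text
t: 12.32
tool_pos: [0.462, -0.3056, 0.1079]
ee_rot: [180.0, 0.0, 96.1]
wrist_force: [-0.4, 0.6, 3.8]
gripper_width: 0.126
grasp_force: 43.6
```

Run:
```python
from h import *
for i in range(3):
    c,im=snap("wrist","w7.png");go(.462,-.3056,.104,96.1)
cal=robot.get_calibration("wrist")
cv2.imwrite('pics/w7c.png',cv2.resize(cv2.imread('pics/w7.png')[150:300,220:420],None,fx=4,fy=4,interpolation=cv2.INTER_CUBIC))
```

```text
t 12.37 pos [ 0.462  -0.3056  0.108 ] rpy [1.7999e+02 1.0000e-02 9.6100e+01] F [-0.7  0.4  4.7] w 0.124 gf 43.6
 shift [-0.     0.     0.004] turn [ 0.0003  0.0003 -0.    ]
t 12.42 pos [ 0.462  -0.3056  0.108 ] rpy [1.7998e+02 1.0000e-02 9.6090e+01] F [-0.8  0.   3.8] w 0.122 gf 43.6
 shift [-0.     0.     0.004] turn [ 0.0003  0.0003 -0.0001]
t 12.47 pos [ 0.462  -0.3056  0.108 ] rpy [1.7998e+02 1.0000e-02 9.6090e+01] F [-0.2  0.1  4.1] w 0.119 gf 43.6
 shift [-0.     0.     0.004] turn [ 0.0004  0.0003 -0.0001]
```

Request:
arm_command(
  increments=[0, 0, 0.0015, 0, 0, 0, 0, 0, 0, 0.003, 0, 0, 0, 0, 0, 0, 0.004, 0, 0, 0, 0, 0, 0, 0.0045, 0, 0, 0, 0, 0, 0, 0.0045, 0, 0, 0, 0, 0, 0, 0.0045, 0, 0, 0, 0],
)

```text
t: 12.97
tool_pos: [0.462, -0.3056, 0.1033]
ee_rot: [180.0, 0.0, 96.1]
wrist_force: [-0.7, 0.8, 5.9]
gripper_width: 0.118
grasp_force: 43.8
```

Run:
```python
from h import *
F=[]
for i in range(8):
    snap("top");F.append(robot.get_obs()["wrist_force"])
print(np.mean(F,0));go(.462,-.3056,.103,96.1)
```

```text
[-0.0865652   0.18459154  4.990548  ]
t 13.37 pos [ 0.462  -0.3056  0.1034] rpy [1.7998e+02 1.0000e-02 9.6090e+01] F [-0.  -0.2  5.3] w 0.119 gf 43.8
 shift [-0.      0.      0.0004] turn [ 0.0003  0.0002 -0.0001]
```

Request:
arm_command(
  increments=[0, 0, 0.001, 0, 0, 0, 0, 0, 0, 0.0015, 0, 0, 0, 0, 0, 0, 0.0015, 0, 0, 0, 0, 0, 0, 0.0015, 0, 0, 0, 0],
)

```text
t: 13.7
tool_pos: [0.4621, -0.3056, 0.1028]
ee_rot: [180.0, 0.0, 96.1]
wrist_force: [-1.9, 1.3, 13.6]
gripper_width: 0.122
grasp_force: 45.1
```

Run:
```python
from h import *
F=[]
for i in range(8):
    snap("top");F.append(robot.get_obs()["wrist_force"])
print(np.mean(F,0));go(.462,-.3056,.102,96.1)
a,b=snap("wrist","w8.png")[1],snap("scene","s8.png")[1]
f=lambda p,x,y,w,h,W:cv2.resize(cv2.imread(p)[y:y+h,x:x+w],(W,400),interpolation=cv2.INTER_CUBIC)
cv2.imwrite('pics/fin.png',np.hstack([f('pics/w8.png',230,170,180,180,400),f('pics/s8.png',215,90,60,60,400)]))
```

```text
[-2.46875488  1.04751548 13.72574616]
t 14.1 pos [ 0.4621 -0.3056  0.1028] rpy [1.7999e+02 4.0000e-02 9.6100e+01] F [-2.9  1.5 13.5] w 0.123 gf 45.1
 shift [ 0.     -0.0001  0.0008] turn [ 0.0003  0.0009 -0.0001]
```

View pics/fin.png

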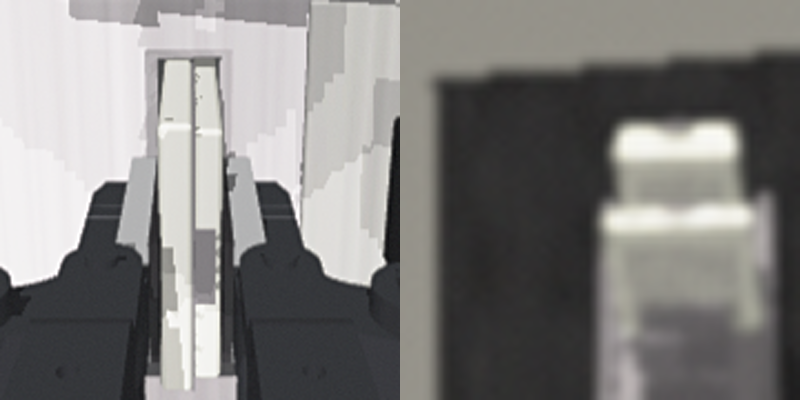

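The cassette is seated in the slot and upright, with the pads still gripping it. The force rose sharply at the stop, to 13.7 N. The other two cassettes are standing in the rack.

```bash
python3 -c "
from cell import robot
print(robot.job_done())"
```

```text
the job is handed in; nothing more can be done
None
```

I opened the shutter and pressed the fitting cassette down against the seat stop at about 14 N; it was still gripped there when I handed the job in at 14.2 s, and no verdict came back.

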